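# Open the stock bins without forcing the lid that binds

## Robot

A 7-joint arm with a two-finger parallel gripper is mounted at the origin on the work surface. World frame = base frame: x ahead of the robot, y to its left, z up, the work surface at z = 0. Lengths are in mm, angles in rad, forces in N, time in s.
With the tool pointing down it reaches from about 425 to 875 mm from the base axis. Payload 4.7 kg.
Tool frame: the origin (TCP) lies midway between the tips of the shut fingers; the grasp point (between the pads) lies 19 mm behind it; z points along the fingers, y is the direction in which the jaws open and shut (so a half turn about z gives the same grasp; the last joint's range is limited). The gripper opens to 87 mm and grips with 3 to 60 N. Pads are 19 mm wide; open, the fingers measure 117 mm over their backs; the gripper's body (75 mm by 190 mm) begins 51 mm behind the grasp point.
Start: joints at [1.304, 0.321, -0.07, 1.45, 0.023, 1.371, -0.057], TCP at [180.11, -624.569, 222.587] pointing down, gripper open.
Joint ranges: [-2.86, 2.86], [-0.3, 2.09], [-1.38, 1.24], [0.06, 2.45], [-1.56, 4.7], [0.09, 2.05], [-2.69, 2.69]. Speed limits (rad/s): [2.57, 2.57, 3.14, 3.14, 3.14, 3.14, 3.14].

## Interface

Orientations are given as a 3x3 rotation matrix whose columns are the frame's x, y, z axes.
In Python, from rig import monitor, imaging, manip gives the robot as it stands.
- The arm moves only by the shell command python3 -m inch 'ROWS' [FORCE]. ROWS is text: rows parted by semicolons, each of 7 numbers parted by spaces: the turn, a rotation vector about the tool's x, y, z in degrees, then the shift along the tool's x, y, z in mm, then the closure, from -1 (fully open) to 1 (shut), so that 0 is half open. A call has 1 to 20 rows; each row is the pose to reach, as a shift and turn from the pose measured when the call began, along the tool's axes at that moment; what a row does not reach only later rows make up. A row lasts 1/12 s, in which the tool goes at most 41.7 mm and 7.16 degrees, less where a joint would pass 70% of its speed; a pose out of reach is approached as far as the arm can. A call with a gripper value outside its range is refused whole. The fingers move at their own pace and stop on an object; FORCE is the grip in N (left out, the last holds). Time passes only in rows, so rows that repeat a pose let the fingers close. It gives the time, the measured TCP pose, the force and the opening at its end, in the units of the state.
- monitor.state(): the state, without advancing time (a new reading comes with each control period).
- imaging.read_camera(name): name is "side" or "top" or "wrist"; returns the picture (480x640x3 uint8, red, green, blue); there is no depth.
- imaging.calibration(name): a dict with "mtx" (3x3 intrinsics, pixels), "k1" (the pictures are not rectified: a ray, as slopes to the right and down, at radius r is drawn at 1 + k1 r^2 times it, then the intrinsics apply), "R" (3x3) and "t" (3): a world point X has camera coordinates R X + t. Camera axes: x right, y down, z forward; pixel columns grow to the right and rows downward; lengths in mm; the calibration is good to about 2 mm. A picture is of the moment at which its call begins: read the wrist's pose just before it. calibration takes no time and is no camera call; for the wrist camera it gives the pose at the moment of the call.
- manip.finish_job(): hands the job in, once; it reports no verdict.
The state is a dict: "time": time; "joints": joint angles; "joint_velocities": joint speeds; "effort": joint torques, N m; "eef_pos": TCP position; "tcp_rot": TCP orientation; "contact_force": force on the tool from outside, world axes, zero at the start; "moment": the same for the moment, N m; "grip_width": finger opening in mm.
Only numpy, scipy, OpenCV 4.12 (cv2) and the standard library are available. Lean on these libraries where they do the work, as an engineer would, in place of code of your own. Each camera call takes 0.05 s, during which the arm holds its last target. There are 200 camera calls.

## Task

Get the three white stock bins ready for refilling: take each lid by its pull bar and swing it up and over until it stays open by itself, leaning back past upright. One of the lids may just be stiff, but goes all the way; another one binds part-way up: swing it up gently until you feel it bind, do not force it past that point, and shut it again. Leave the bottle, the jar and the tub where they are.

Things in the scene. Friction and masses are not known exactly. Their poses are not given: they have to be found in the camera images.
- rack: fixed wooden board, 150 x 400 x 18 mm, origin at the centre of its underside; x points away from the side with the pull bars, y along the row of bins (left for one who faces the bars), z up. On it, centres 124 mm apart along y, stand three identical fixed white bins, 100 (x) x 104 (y) x 85 mm high, each with a flat hinged lid 6 mm thick. All lids start shut.
- bar_left (a point): centre of the pull bar of the left bin's lid (at +y of the rack) while shut, 106 mm above the table; fixed to the rack, does not rise with the lid; axes as the rack's. The bar is black, round, 12 mm thick, 28 mm long along y, on a flat neck 10 mm wide, 30 mm in front of the lid's edge. Pinched by its two ends from straight above, it turns between the fingers as the lid swings.
- bar_middle (a point): the same for the middle bin. Lids weigh 120 g. A free lid lifts with about 1 N at the bar; the stiff one needs about 1.5 N more all along its way. Every hinge has enough drag that a lid stays about where it is left. Both go to 106 degrees. Which bin is which cannot be seen and changes from run to run.
- bar_right (a point): the same for the right bin (at -y of the rack). The binding lid, whichever bin it is on, moves freely at first and then meets a springy stop somewhere between 20 and 50 degrees: there the force at the bar climbs by about 2.7 N per degree, and more than 5 degrees past the stop it counts as forced. Let go, it stays ajar: it has to be brought down shut.
- hinge_left (a point): middle of the hinge axis of the left bin's lid, at the bin's far top edge, level with the shut pull bar and 130 mm behind it (+x of the rack); the axis runs along the rack's y. The lid swings up and away from its bar side.
- hinge_middle (a point): middle of the hinge axis of the middle bin's lid, at the bin's far top edge, level with the shut pull bar and 130 mm behind it (+x of the rack); the axis runs along the rack's y. The lid swings up and away from its bar side.
- hinge_right (a point): middle of the hinge axis of the right bin's lid, at the bin's far top edge, level with the shut pull bar and 130 mm behind it (+x of the rack); the axis runs along the rack's y. The lid swings up and away from its bar side.
- bottle_mid (a point): loose amber bottle with a white cap, 64 mm thick, 200 mm tall, standing; this point is half-way up on its axis. To be left alone.
- jar_mid (a point): loose closed glass jar, 60 mm thick, 75 mm tall, standing; this point is half-way up on its axis. To be left alone.
- tub_mid (a point): loose open white plastic tub, 90 mm wide, 60 mm tall, standing; this point is half-way up on its axis. To be left alone.

How it is judged:
By the outcome, as a careful person would: the job done as asked, in the order asked, and still so for the second after the job is handed in, with the robot touching nothing.
It also fails if it takes over 72 s, if anything falls off the work surface, if the arm or the gripper's body presses on something with over 40 N, if the wrist force passes 120 N, or if a joint passes its speed limit or range.

## Working session

There is one attempt and no reset: what is moved stays moved. The work goes in short steps, Python scripts to look and compute and a shell command to move; the robot and the scene stay as the last step left them, time stands still between calls to the robot, and variables do not carry over. Pictures are saved under pics/ and viewed, about 8 in all and at most 12, crops included, and the job is handed in when it is done.

```bash
mkdir -p pics; ls; python3 - <<'E'
from rig import monitor, imaging
import cv2,numpy as np
s=monitor.state();print(s)
for n in("top","side"):
    c=imaging.calibration(n);print(n,c)
    cv2.imwrite(f"pics/{n}0.png",imaging.read_camera(n)[:,:,::-1])
E
```

```text
pics
{'time': 0.0, 'joints': array([ 1.30411844,  0.321814  , -0.0701026 ,  1.45164997,  0.02260794,
        1.37082291, -0.05689228]), 'joint_velocities': array([-0.00256827,  0.00056986,  0.00012538, -0.00095606,  0.00224849,
        0.00067416,  0.00065095]), 'effort': array([ 8.93515025e-04, -4.91278732e+01, -4.03429773e-01, -3.12523162e+01,
       -6.38392568e-02,  4.37599292e-02,  1.78919800e-04]), 'eef_pos': array([ 179.92356307, -624.02695501,  221.48008308]), 'tcp_rot': array([[ 9.60824546e-01,  2.77156638e-01, -6.24700756e-04],
       [ 2.77157324e-01, -9.60822862e-01,  1.80160201e-03],
       [-1.00900813e-04, -1.90416382e-03, -9.99998182e-01]]), 'contact_force': array([-0.44794709, -0.21231221,  0.31667081]), 'moment': array([0.04047201, 0.00342435, 0.01520978]), 'grip_width': 87.08414213881349}
top {'mtx': array([[484.48186506,   0.        , 321.00232715],
       [  0.        , 484.48186506, 245.76823137],
       [  0.        ,   0.        ,   1.        ]]), 'k1': 0.021641958330251638, 'R': array([[-0.08283569, -0.99656063, -0.00227021],
       [-0.97407382,  0.08144735, -0.21106048],
       [ 0.21051947, -0.01527199, -0.97747037]]), 't': array([ 79.65825625, 621.6403192 , 862.3630533 ])}
side {'mtx': array([[619.93765266,   0.        , 310.99527167],
       [  0.        , 619.93765266, 230.56832961],
       [  0.        ,   0.        ,   1.        ]]), 'k1': -0.2047479608023639, 'R': array([[-0.92045002, -0.39046465, -0.01758181],
       [-0.28684627,  0.7053755 , -0.64820107],
       [ 0.26550138, -0.59159341, -0.76126622]]), 't': array([ 584.45260336,  212.28177461, 1155.47196885])}
```

View pics/top0.png

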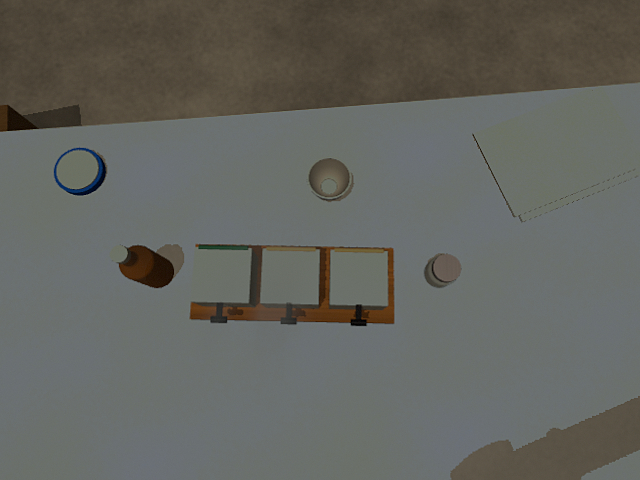

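View pics/side0.png

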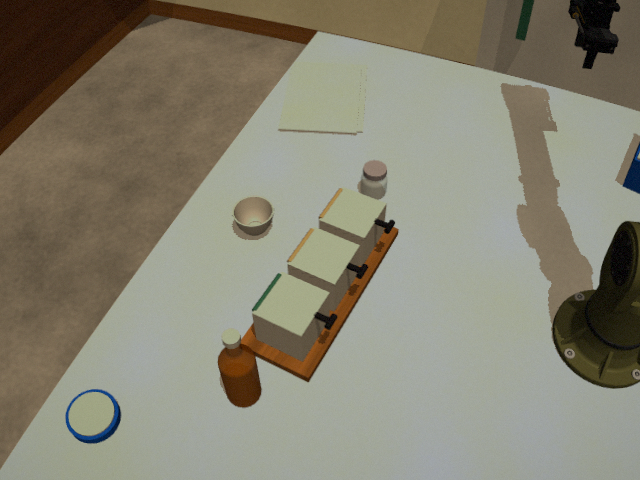

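The top view shows bars at about (219,319), (289,320) and (359,322). The side view shows the same bars at about (326,321), (358,270) and (386,226), with the bottle just left of the left bin.

```bash
cat > h.py <<'E'
import numpy as np,cv2
from rig import imaging
def ray(n,uv,c=None):
    c=c or imaging.calibration(n)
    p=cv2.undistortPoints(np.array([[uv]],float),c["mtx"],np.array([c["k1"],0,0,0.]))[0,0]
    R=c["R"];return -R.T@c["t"],R.T@np.array([p[0],p[1],1])
def plane(n,uv,z,c=None):
    o,d=ray(n,uv,c);return o+d*(z-o[2])/d[2]
def cross(a,b):
    (o,d),(p,e)=a,b
    s=np.linalg.lstsq(np.c_[d,-e],p-o,rcond=None)[0]
    q,r=o+s[0]*d,p+s[1]*e;return (q+r)/2,np.linalg.norm(q-r)
E
python3 - <<'E'
from h import *
np.set_printoptions(precision=1,suppress=True)
im=cv2.imread("pics/top0.png");g=im.max(2)
m=((g<45)*255).astype(np.uint8);m[:240]=0;m[340:]=0;m[:,:190]=0;m[:,395:]=0
n,l,st,ce=cv2.connectedComponentsWithStats(m)
T=[]
for i in range(1,n):
    if st[i,4]>40:
        # bar = widest lower rows
        ys,xs=np.nonzero(l==i);w=np.bincount(ys);r=np.nonzero(w>=12)[0];k=np.isin(ys,r)
        uv=(xs[k].mean(),ys[k].mean());print(st[i],r,uv);T.append(uv)
T=sorted(T)
for u,s in zip(T,[(324,321),(357,270.5),(387,226)]):
    print(plane("top",u,106),plane("side",s,106),*cross(ray("top",u),ray("side",s)))
for u,z in [((80,168),20),((122,254),200),((330,178),60),((446,266),75)]: print(plane("top",u,z))
# rack corners z=18
for u in [(190,319),(394,323)]: print(plane("top",u,18))
E
```

```text
[211 303  16  20 119] [317 318 321] (np.float64(218.6086956521739), np.float64(318.7173913043478))
[351 305  16  21 189] [320 321 322 323 324 325] (np.float64(358.35955056179773), np.float64(322.3820224719101))
[500.8 220.4 106. ] [511.6 228.  106. ] [507.3 223.1  99. ] 12.029511446517757
[473.7 -26.1 106. ] [496.6 103.2 106. ] [509.7 -33.  -75.2] 55.880637305926925
[842.5 512.2  20. ]
[610.6 353.2 200. ]
[763.5  -1.6  60. ]
[ 566.  -202.9   75. ]
[512.1 294.   18. ]
[ 471.2 -102.1   18. ]
```

```bash
python3 -m inch '0 0 12 329 -274 -8 -0.2;0 0 12 329 -274 -8 -0.2;0 0 12 329 -274 -8 -0.2;0 0 12 329 -274 -8 -0.2;0 0 12 329 -274 -8 -0.2;0 0 12 329 -274 -8 -0.2;0 0 12 329 -274 -8 -0.2;0 0 12 329 -274 -8 -0.2;0 0 12 329 -274 -8 -0.2;0 0 12 329 -274 -8 -0.2;0 0 22 448 -493 -8 -0.2;0 0 22 448 -493 -8 -0.2;0 0 22 448 -493 -8 -0.2;0 0 22 448 -493 -8 -0.2;0 0 22 448 -493 -8 -0.2;0 0 22 448 -493 -8 -0.2;0 0 22 448 -493 -8 -0.2;0 0 22 448 -493 -8 -0.2;0 0 22 448 -493 -8 -0.2;0 0 22 448 -493 -8 -0.2' 15
python3 - <<'E'
from rig import monitor, imaging
import cv2,numpy as np,pickle
s=monitor.state();print(s["joint_velocities"].round(3))
c=imaging.calibration("wrist");cv2.imwrite("pics/w1.png",imaging.read_camera("wrist")[:,:,::-1])
pickle.dump(c,open("w1.pkl","wb"))
E
```

```text
time: 1.77
eef_pos: [473.3, -27.8, 230.0]
tcp_rot: [[0.994, -0.105, -0.001], [-0.105, -0.994, 0.001], [-0.002, -0.001, -1.0]]
contact_force: [0.2, -0.7, -0.5]
grip_width: 52.4
[ 0.013  0.001  0.013 -0.002 -0.005  0.    -0.001]
```

View pics/w1.png

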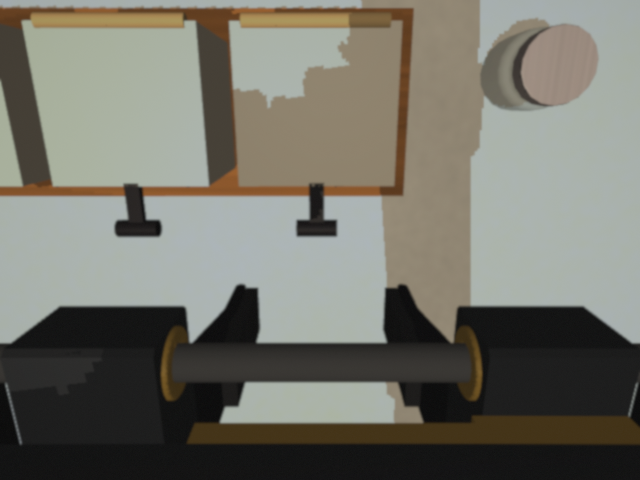

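The wrist view shows the right bar at about (317,228) and the middle bar at (138,228). They are square to the image, so the yaw is right.

```bash
python3 - <<'E'
from h import *
import pickle
np.set_printoptions(precision=1,suppress=True)
c=pickle.load(open("w1.pkl","rb"))
im=cv2.imread("pics/w1.png");m=((im.max(2)<75)*255).astype(np.uint8)
P=[]
for x0,x1 in((100,180),(280,350)):
    ys,xs=np.nonzero(m[219:240,x0:x1]);ys+=219;xs+=x0
    uv=((xs.min()+xs.max()+1)/2,(np.percentile(ys,2)+np.percentile(ys,98))/2)
    p=plane("wrist",uv,106,c);P.append(p);print(uv,xs.min(),xs.max(),ys.min(),ys.max(),p)
d=P[0]-P[1];print(np.linalg.norm(d),np.degrees(np.arctan2(-d[0],d[1])))
X=np.array([[.994,-.105]]);print("tool d right:",[((P[1]-[473.3,-27.8,0])[:2]@v) for v in ([.994,-.105],[-.105,-.994])])
E
```

```text
(np.float64(138.0), np.float64(227.0)) 115 160 219 235 [486.5  96.6 106. ]
(np.float64(316.5), np.float64(227.06)) 297 335 219 235 [473.6 -26.6 106. ]
123.90334601900258 -5.9879123011359
tool d right: [np.float64(0.17798609785444286), np.float64(-1.1860886809964273)]
```

```bash
python3 -m inch '0 0 0 0 -1 40 -0.2;0 0 0 0 -1 80 -0.2;0 0 0 0 -1 115 -0.2;0 0 0 0 -1 135 -0.2;0 0 0 0 -1 143 -0.2;0 0 0 0 -1 143 -0.2;0 0 0 0 -1 143 -0.2;0 0 0 0 -1 143 1;0 0 0 0 -1 143 1;0 0 0 0 -1 143 1;0 0 0 0 -1 143 1;0 0 0 0 -1 143 1;0 0 0 0 -1 143 1;0 0 0 0 -1 143 1' 15
```

```text
time: 2.98
eef_pos: [474.2, -24.5, 87.9]
tcp_rot: [[0.995, -0.105, 0.001], [-0.105, -0.995, 0.004], [0.0, -0.004, -1.0]]
contact_force: [-0.2, 4.2, 2.6]
grip_width: 27.7
```

```bash
python3 -m inch '0 0 0 0.4 0 -10.2 1;0 0 0 1.6 0 -20.3 1;0 0 0 3.6 0 -30.3 1;0 0 0 6.4 0 -40.2 1;0 0 0 6.4 0 -40.2 1;0 0 0 6.4 0 -40.2 1' 15
```

```text
time: 3.48
eef_pos: [480.6, -25.1, 128.8]
tcp_rot: [[0.995, -0.105, 0.001], [-0.105, -0.995, 0.004], [0.0, -0.004, -1.0]]
contact_force: [-1.6, 0.7, 1.0]
grip_width: 27.9
```

```bash
python3 -m inch '0 0 0 1.3 0 -3.8 1;0 0 0 2.7 0 -7.5 1;0 0 0 2.7 0 -7.5 1;0 0 0 2.7 0 -7.5 1' 15
```

```text
time: 3.82
eef_pos: [483.2, -25.3, 136.4]
tcp_rot: [[0.995, -0.105, 0.001], [-0.105, -0.995, 0.004], [0.0, -0.004, -1.0]]
contact_force: [-0.3, 2.1, -0.5]
grip_width: 27.9
```

```bash
cat > a.py <<'E'
import numpy as np,sys
from rig import monitor
# usage: a.py barx bary : angle of lid from TCP
s=monitor.state();p=s["eef_pos"]
X=np.array([.9945,-.1045]);b=np.array([float(v) for v in sys.argv[1:3]])
x=(p[:2]-b)@X;z=p[2]-87
th=np.degrees(np.arctan2(z,130-x));f=s["contact_force"];t=np.radians(th)
print("t %.1f th %.1f r %.1f tang %.2f"%(s["time"],th,np.hypot(z,130-x),-(f[2]*np.cos(t)+(f[:2]@X)*np.sin(t))),f.round(1),"grip %.1f"%s["grip_width"])
E
python3 a.py 474 -25
```

```text
t 3.8 th 22.2 r 130.5 tang 0.63 [-0.3  2.1 -0.5] grip 27.9
```

```bash
python3 -m inch '0 0 0 1.5 0 -3.7 1;0 0 0 3.1 0 -7.3 1;0 0 0 3.1 0 -7.3 1;0 0 0 3.1 0 -7.3 1' 15; python3 a.py 474 -25
```

```text
time: 4.15
eef_pos: [486.5, -25.7, 144.0]
tcp_rot: [[0.995, -0.105, 0.001], [-0.105, -0.994, 0.004], [0.0, -0.004, -1.0]]
contact_force: [-0.3, 1.7, 0.0]
grip_width: 27.9
t 4.2 th 25.9 r 130.6 tang 0.18 [-0.3  1.7  0. ] grip 27.9
```

```bash
python3 -m inch '0 0 0 1.8 0 -3.6 1;0 0 0 3.6 0 -7.1 1;0 0 0 3.6 0 -7.1 1;0 0 0 3.6 0 -7.1 1' 15; python3 a.py 474 -25
```

```text
time: 4.48
eef_pos: [490.3, -26.1, 151.5]
tcp_rot: [[0.995, -0.105, 0.001], [-0.105, -0.995, 0.004], [0.001, -0.004, -1.0]]
contact_force: [-1.0, 1.0, 0.4]
grip_width: 27.4
t 4.5 th 29.6 r 130.7 tang 0.18 [-1.   1.   0.4] grip 27.4
```

```bash
python3 -m inch '0 0 0 2 0 -3.5 1;0 0 0 4.1 0 -6.8 1;0 0 0 4.1 0 -6.8 1;0 0 0 4.1 0 -6.8 1' 15; python3 a.py 474 -25
```

```text
time: 4.82
eef_pos: [494.6, -26.6, 158.7]
tcp_rot: [[0.995, -0.105, 0.001], [-0.105, -0.995, 0.004], [0.001, -0.004, -1.0]]
contact_force: [-1.8, 2.6, 0.2]
grip_width: 27.9
t 4.8 th 33.3 r 130.8 tang 0.97 [-1.8  2.6  0.2] grip 27.9
```

```bash
python3 -m inch '0 0 0 2.2 0 -3.3 1;0 0 0 4.6 0 -6.5 1;0 0 0 4.6 0 -6.5 1;0 0 0 4.6 0 -6.5 1' 15; python3 a.py 474 -25
```

```text
time: 5.15
eef_pos: [496.9, -26.8, 162.9]
tcp_rot: [[0.995, -0.104, -0.004], [-0.104, -0.995, 0.005], [-0.005, -0.005, -1.0]]
contact_force: [-1.9, 2.8, -17.0]
grip_width: 27.7
t 5.2 th 35.3 r 131.2 tang 15.12 [ -1.9   2.8 -17. ] grip 27.7
```

The force climbed sharply at about 33–35°, so the right lid is the one that binds. I'm bringing it down now.

```bash
python3 -m inch '0 0 0 -8.7 0 14.1 1;0 0 0 -15.3 0 28.5 1;0 0 0 -20 0 43.7 1;0 0 0 -22.9 0 59.3 1;0 0 0 -23.5 0 70 1;0 0 0 -23.7 0 75 1;0 0 0 -23.7 0 75.5 1;0 0 0 -23.7 0 75.5 1' 15; python3 a.py 474 -25
```

```text
time: 5.82
eef_pos: [474.7, -24.4, 88.6]
tcp_rot: [[0.995, -0.105, -0.001], [-0.105, -0.995, 0.004], [-0.002, -0.004, -1.0]]
contact_force: [1.1, 0.1, 1.2]
grip_width: 27.6
t 5.8 th 0.7 r 129.4 tang -1.17 [1.1 0.1 1.2] grip 27.6
```

Now a small push down to seat it, until the force shows it is shut.

```bash
python3 -m inch '0 0 0 -0.5 0 2 1;0 0 0 -0.5 0 2.5 1;0 0 0 -0.5 0 2.5 1' 15; python3 a.py 474 -25
```

```text
time: 6.07
eef_pos: [474.7, -24.5, 88.2]
tcp_rot: [[0.995, -0.105, -0.001], [-0.105, -0.994, 0.003], [-0.002, -0.003, -1.0]]
contact_force: [-5.6, 1.1, 14.2]
grip_width: 27.6
t 6.1 th 0.5 r 129.3 tang -14.14 [-5.6  1.1 14.2] grip 27.6
```

```bash
python3 -m inch '0 0 0 0 0 0 -0.2;0 0 0 0 0 0 -0.2;0 0 0 0 0 0 -0.2;0 0 0 0 0 -20 -0.2;0 0 0 0 0 -45 -0.2;0 0 0 0 -40 -45 -0.2;0 0 0 0 -80 -45 -0.2;0 0 0 0 -115 -45 -0.2;0 0 0 0 -124 -45 -0.2;0 0 0 0 -124 -45 -0.2;0 0 0 0 -124 -15 -0.2;0 0 0 0 -124 0 -0.2;0 0 0 0 -124 0.5 -0.2;0 0 0 0 -124 0.5 -0.2;0 0 0 0 -124 0.5 1;0 0 0 0 -124 0.5 1;0 0 0 0 -124 0.5 1;0 0 0 0 -124 0.5 1;0 0 0 0 -124 0.5 1;0 0 0 0 -124 0.5 1' 20; python3 a.py 487.5 98.5
```

```text
time: 7.73
eef_pos: [488.2, 98.9, 88.8]
tcp_rot: [[0.994, -0.105, -0.0], [-0.105, -0.994, 0.003], [-0.0, -0.003, -1.0]]
contact_force: [-0.8, -0.4, 2.7]
grip_width: 27.8
t 7.7 th 0.8 r 129.4 tang -2.70 [-0.8 -0.4  2.7] grip 27.8
```

```bash
python3 -m inch '0 0 0 1 0 -15.8 1;0 0 0 3.9 0 -31.4 1;0 0 0 8.6 0 -46.6 1;0 0 0 15.2 0 -61 1;0 0 0 15.2 0 -61 1' 20; python3 a.py 488.2 98.9
```

```text
time: 8.15
eef_pos: [503.9, 97.2, 151.7]
tcp_rot: [[0.994, -0.105, 0.0], [-0.105, -0.994, 0.003], [0.0, -0.003, -1.0]]
contact_force: [-3.9, 0.6, 3.0]
grip_width: 27.4
t 8.2 th 29.5 r 131.3 tang -0.68 [-3.9  0.6  3. ] grip 27.4
```

```bash
python3 -m inch '0 0 0 7.8 0 -12.6 1;0 0 0 17.6 0 -25 1;0 0 0 29 0 -36.1 1;0 0 0 41.6 0 -45.8 1;0 0 0 55.2 0 -53.8 1;0 0 0 69.8 0 -60.2 1;0 0 0 69.8 0 -60.2 1' 20; python3 a.py 488.2 98.9
```

```text
time: 8.73
eef_pos: [574.9, 89.8, 212.3]
tcp_rot: [[0.994, -0.106, 0.001], [-0.106, -0.994, 0.005], [0.001, -0.005, -1.0]]
contact_force: [-1.2, 0.1, 5.1]
grip_width: 27.9
t 8.7 th 71.1 r 132.4 tang -0.53 [-1.2  0.1  5.1] grip 27.9
```

```bash
python3 -m inch '0 0 0 14.2 0 -4.2 1;0 0 0 29.8 0 -6.8 1;0 0 0 45.7 0 -7.5 1;0 0 0 61.5 0 -6.2 1;0 0 0 70 0 -4.8 1;0 0 0 76 0 -3.3 1;0 0 0 76 0 -3.3 1' 20; python3 a.py 488.2 98.9
```

```text
time: 9.32
eef_pos: [651.7, 81.8, 215.6]
tcp_rot: [[0.994, -0.106, 0.004], [-0.106, -0.994, 0.005], [0.003, -0.006, -1.0]]
contact_force: [3.0, -0.4, 2.4]
grip_width: 27.5
t 9.3 th 105.0 r 133.1 tang -2.31 [ 3.  -0.4  2.4] grip 27.5
```

```bash
python3 -m inch '0 0 0 0 0 0 -0.2;0 0 0 0 0 0 -0.2;0 0 0 0 0 0 -0.2;0 0 0 0 0 -25 -0.2;0 0 0 0 0 -55 -0.2;0 0 0 0 0 -55 -0.2;0 0 0 -33 -24 -55 -0.2;0 0 0 -66 -48 -55 -0.2;0 0 0 -99 -72 -55 -0.2;0 0 0 -132 -100 -55 -0.2;0 0 0 -165 -124 -55 -0.2;0 0 0 -165 -124 -20 -0.2;0 0 0 -165 -124 20 -0.2;0 0 0 -165 -124 50 -0.2;0 0 0 -165 -124 50 -0.2' 20; python3 - <<'E'
from rig import monitor, imaging
import cv2
cv2.imwrite("pics/s2.png",imaging.read_camera("side")[130:430,200:500,::-1])
E
```

```text
time: 10.57
eef_pos: [496.4, 220.6, 159.6]
tcp_rot: [[0.994, -0.105, -0.006], [-0.105, -0.994, 0.001], [-0.006, -0.0, -1.0]]
contact_force: [-0.6, -1.2, -1.1]
grip_width: 52.5
```

View pics/s2.png

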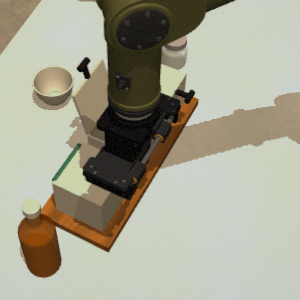

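The middle lid stands open by itself and the right lid looks shut. Now descending on the left bar.

```bash
python3 -m inch '0 0 0 4.6 -2 10 -0.2;0 0 0 4.6 -2 35 -0.2;0 0 0 4.6 -2 60 -0.2;0 0 0 4.6 -2 71 -0.2;0 0 0 4.6 -2 71 -0.2;0 0 0 4.6 -2 71 -0.2;0 0 0 4.6 -2 71 1;0 0 0 4.6 -2 71 1;0 0 0 4.6 -2 71 1;0 0 0 4.6 -2 71 1;0 0 0 4.6 -2 71 1;0 0 0 4.6 -2 71 1' 20; python3 a.py 501.2 222.2
```

```text
time: 11.62
eef_pos: [503.3, 222.0, 92.5]
tcp_rot: [[0.994, -0.106, -0.002], [-0.106, -0.994, 0.001], [-0.002, -0.001, -1.0]]
contact_force: [-1.4, -3.8, 5.7]
grip_width: 27.3
t 11.6 th 2.5 r 128.0 tang -5.62 [-1.4 -3.8  5.7] grip 27.3
```

```bash
python3 -m inch '0 0 0 1 0 -15.8 1;0 0 0 3.9 0 -31.4 1;0 0 0 8.6 0 -46.6 1;0 0 0 15.2 0 -61 1;0 0 0 15.2 0 -61 1' 20; python3 a.py 503.3 222
```

```text
time: 12.03
eef_pos: [519.3, 220.3, 155.5]
tcp_rot: [[0.994, -0.107, -0.001], [-0.107, -0.994, 0.001], [-0.001, -0.001, -1.0]]
contact_force: [-3.3, -2.5, 0.8]
grip_width: 27.7
t 12.0 th 31.0 r 132.9 tang 0.82 [-3.3 -2.5  0.8] grip 27.7
```

```bash
python3 -m inch '0 0 0 7.8 0 -12.6 1;0 0 0 17.6 0 -25 1;0 0 0 29 0 -36.1 1;0 0 0 41.6 0 -45.8 1;0 0 0 55.2 0 -53.8 1;0 0 0 69.8 0 -60.2 1;0 0 0 69.8 0 -60.2 1' 20; python3 a.py 503.3 222
```

```text
time: 12.62
eef_pos: [590.7, 212.8, 216.0]
tcp_rot: [[0.994, -0.109, 0.0], [-0.109, -0.994, 0.003], [-0.0, -0.003, -1.0]]
contact_force: [-2.3, -1.0, 3.5]
grip_width: 27.7
t 12.6 th 71.9 r 135.7 tang 1.01 [-2.3 -1.   3.5] grip 27.7
```

```bash
python3 -m inch '0 0 0 14.2 0 -4.2 1;0 0 0 29.8 0 -6.8 1;0 0 0 45.7 0 -7.5 1;0 0 0 61.5 0 -6.2 1;0 0 0 70 0 -4.8 1;0 0 0 75 0 -3.5 1;0 0 0 75 0 -3.5 1' 20; python3 a.py 503.3 222
```

```text
time: 13.2
eef_pos: [665.8, 205.0, 219.0]
tcp_rot: [[0.994, -0.109, 0.001], [-0.109, -0.994, 0.004], [0.0, -0.004, -1.0]]
contact_force: [0.3, -0.5, 1.1]
grip_width: 27.6
t 13.2 th 104.2 r 136.1 tang -0.09 [ 0.3 -0.5  1.1] grip 27.6
```

```bash
python3 -m inch '0 0 0 0 0 0 -0.2;0 0 0 0 0 0 -0.2;0 0 0 0 0 0 -0.2;0 0 0 0 0 -30 -0.2;0 0 0 0 0 -65 -0.2;0 0 0 0 0 -65 -0.2;0 0 0 -40 0 -65 -0.2;0 0 0 -80 0 -65 -0.2;0 0 0 -120 0 -65 -0.2;0 0 0 -150 30 -65 -0.2;0 0 0 -150 70 -65 -0.2;0 0 0 -150 110 -65 -0.2;0 0 0 -150 150 -65 -0.2;0 0 0 -150 190 -65 -0.2;0 0 0 -150 230 -65 -0.2;0 0 0 -150 270 -65 -0.2;0 0 0 -150 310 -65 -0.2;0 0 0 -150 350 -65 -0.2;0 0 0 -150 390 -65 -0.2;0 0 0 -150 410 -65 -0.2' 20; python3 - <<'E'
from rig import monitor, imaging
import cv2,numpy as np
a=imaging.read_camera("side")[110:410,160:480,::-1];b=imaging.read_camera("top")[110:410,60:540,::-1]
cv2.imwrite("pics/f3.png",np.hstack([a,b]))
E
```

```text
time: 14.87
eef_pos: [470.0, -192.1, 282.0]
tcp_rot: [[0.993, -0.115, 0.0], [-0.115, -0.993, 0.001], [0.0, -0.001, -1.0]]
contact_force: [0.8, -1.4, -0.5]
grip_width: 52.1
```

View pics/f3.png

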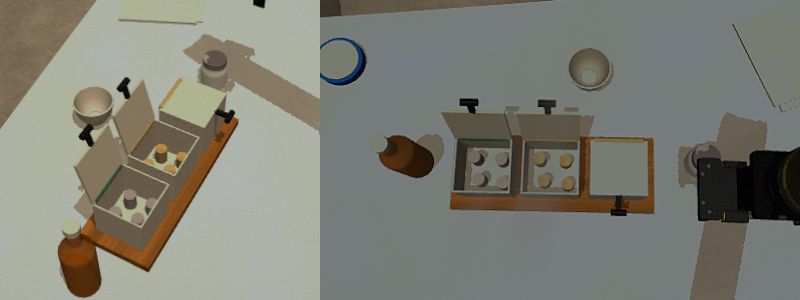

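The left and middle lids stand open past upright and the right lid looks shut. The bottle, jar and tub are in place. I'll compare the right bar's pixels with the first pictures.

```bash
python3 - <<'E'
import cv2,numpy as np
f=cv2.imread("pics/f3.png")
def cen(i):
    ys,xs=np.nonzero(i.max(2)<55);return xs.mean().round(2),ys.mean().round(2),len(xs)
a=cv2.imread("pics/side0.png")[110:410,160:480];b=cv2.imread("pics/top0.png")[110:410,60:540]
for n,o,w in(("side",a,f[:,:320]),("top",b,f[:,320:])):
    s=np.s_[104:128,208:238] if n=="side" else np.s_[192:218,286:312]
    print(n,cen(o[s]),cen(w[s]))
E
```

```text
side (np.float64(16.99), np.float64(10.71), 144) (np.float64(17.25), np.float64(10.84), 140)
top (np.float64(11.88), np.float64(13.92), 233) (np.float64(12.12), np.float64(15.21), 190)
```

```bash
python3 -c "
from rig import manip;print(manip.finish_job())"
```

```text
the job is handed in; nothing more can be done
None
```

I opened the left and middle lids fully. The right lid turned out to be the binding one, so I shut it again. I handed the job in at about 15 s on the robot's clock, with the arm clear of everything.

- **Right lid (binds):** The force at the bar jumped to about 15 N at roughly 35°, so I stopped and lowered it. By the quoted spring rate, 15 N would mean just over 5° past the stop. However, the lid had moved only about 2° since the previous reading of about 1 N, so I don't think it was forced. I pressed it shut with about 14 N. In the side picture its bar is within 0.3 px of where it started. In the top picture it is 1.3 px off in rows, on a threshold mask with fewer pixels (190 against 233).
- **Middle lid:** It swung freely to about 105° and stayed there after release.
- **Left lid:** It pulled about 1.5 N harder, so it is probably the stiff one. It went to about 104° and stayed open. I had gripped its bar about 4 mm high, and the swing was unaffected.
- **Last pictures:** Both open lids lean back past upright, and the bottle, jar and tub look undisturbed by eye. I did not re-measure their positions.

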